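# Put the receipt printer back in service after a roll change

## Robot

A 7-joint arm with a two-finger parallel gripper is mounted at the origin on a cart in front of the work surface, level with it; the furniture and walls round the work are solid. World frame = base frame: x ahead of the robot, y to its left, z up, the work surface at z = 0. Lengths are in m, angles in rad, forces in N, time in s.
With the tool pointing down it reaches from about 0.425 to 1.025 m from the base axis. Payload 3.6 kg.
Tool frame: the origin (TCP) lies at the very end of the fingers, on their centre line; the grasp point (between the pads) lies bot.hold_point_z behind it (bot.hold_point_z is the distance from the TCP to the grasp point, in m); z points along the fingers, y is the line along which they close (so a half turn about z gives the same grasp; the last joint's range is limited). The gripper opens to 85 mm and grips with 20 to 120 N. Pads are 22 mm wide; open, the fingers measure 114 mm over their backs; the gripper's body (76 mm by 85 mm) begins 54 mm behind the grasp point. The pads swing forward as they close: fully open they stand 13 mm farther back than shut.
Start: joints at [1.026, 0.591, 0.048, 1.609, -0.033, 0.943, -0.034], TCP at [0.316, -0.653, 0.231] pointing down, gripper open.
Joint ranges: [-2.69, 2.69], [-0.47, 2.24], [-1.27, 1.36], [0.19, 2.51], [-1.53, 4.68], [0.08, 2.07], [-3.09, 3.09]. Speed limits (rad/s): [2.57, 2.57, 3.14, 3.14, 3.14, 3.14, 3.14].

## Interface

Orientations are given as a 3x3 rotation matrix whose columns are the frame's x, y, z axes.
In Python, from station import bot gives the robot as it stands.
- The arm moves only by the shell command python3 -m pendant 'ROWS' [FORCE]. ROWS is a JSON object of lists of equal length, an entry for each row: "translation": the shift along the tool's x, y, z in units of 30 mm (1.0 is 30 mm), a list of three; "turn": the turn about the tool's z in units of 6 degrees (1.0 is 6 degrees); "gripper": the finger opening in mm, from 0 to 85.4. In form: {"translation": [[dx, dy, dz], ...], "turn": [turn, ...], "gripper": [gripper, ...]}. A call has 1 to 12 rows; each row is the pose to reach, as a shift and turn from the pose commanded when the call began, along the tool's axes at that moment; what a row does not reach only later rows make up. A row lasts 1/10 s, in which the tool goes at most 50 mm and 8.59 degrees, less where a joint would pass 70% of its speed; a pose out of reach is approached as far as the arm can. A call with a gripper value outside its range is refused whole. The fingers move at their own pace and stop on an object; FORCE is the grip in N (left out, the last holds). Time passes only in rows, so rows that repeat a pose let the fingers close. It gives the time, the measured TCP pose, the force, the opening and the grip force at its end, in the units of the state.
- bot.sense(): the state, without advancing time (a new reading comes with each control period).
- bot.snapshot(name): name is "scene" or "top" or "wrist"; returns the picture (384x512x3 uint8, red, green, blue); there is no depth.
- bot.camera_model(name): a dict with "K" (3x3 intrinsics, pixels), "position" and "attitude" of the camera in the world; the wrist camera has in their place "mount" (4x4, takes a point from camera to tool coordinates, whose origin is the TCP and whose axes are the flange's). Camera axes: x right, y down, z forward; pixel columns grow to the right and rows downward; lengths in m; the calibration is good to about 2 mm. A picture is of the moment at which its call begins: read the wrist's pose just before it. camera_model takes no time and is no camera call.
- bot.close_job(): hands the job in; it is judged then, once.
The state is a dict: "t": time; "joint_pos": joint angles; "qd": joint speeds; "joint_torque": joint torques, N m; "tool_pos": TCP position; "tool_rot": TCP orientation; "contact_force": force on the tool from outside, world axes, zero at the start; "wrist_torque": the same for the moment, N m; "grip_width": finger opening in m; "grip_force": force on a finger pad.
Only numpy, scipy, OpenCV 4.12 (cv2) and the standard library are available. Lean on these libraries where they do the work, as an engineer would, in place of code of your own. Each camera call takes 0.05 s, during which the arm holds its last target. There are 200 camera calls.

## Task

The receipt printer has a fresh roll but its cover still stands open. With closed fingers push the cover down until it snaps fully shut, then press the left end of the power rocker on top of the cover so that it flips on, and only then press the feed key to the right of the rocker all the way down and keep it down for a good second to run out a leader of paper, then let it go. Only push and press: leave the cover release button in front of the cover untouched, and leave the things on the counter where they are.

Things in the scene. Friction and masses are not known exactly. Their poses are not given: they have to be found in the camera images.
- receipt_printer: Dark grey receipt printer, fixed to the counter; 191 deep (x) x 146 wide (y) x 125 mm high when shut. Origin under its centre at counter height; x to its back, y to the left of a person in front of it, z up; its front (-x) roughly faces the robot. Shut, the cover spans x -43 to +95 mm with a flat top at z 125 mm. The control strip with rocker and feed key lies on that top, x 5 to 43 mm, y +-58 mm.
- receipt_printer_cover (a joint): Cover angle about its rear hinge, rad: 0 = shut and caught, 1.66 = right back. Starts at 0.7 to 1.2, stays where left (friction 0.15 N m) but may sink when nearly shut. To close, push its outer face near the front edge to the printer's -x and down along the arc. At about 0.09 it meets two sprung hooks; some 7 N more at the front edge takes it past, then they pull it home to 0.
- cover_edge (a point): Middle of the cover's upper front edge, on the outer (top) face; at [-43, 0, 125] mm in the printer's frame when shut. It turns with the cover: z is the outward normal of the flat outer face, which reaches 138 mm from this edge towards +x and 73 mm either way along y; its first 45 mm are bare, the controls lie behind.
- cover_hinge (a point): Middle of the cover's hinge line, which runs along the printer's y; at [89, 0, 88] mm in the printer's frame, same axes. Shut, the cover's upper front edge lies 132 mm before it (-x) and 37 mm above it.
- power_rocker (a joint): Grey power rocker on the cover's top, rad: 0 = off (start: left end up), 0.40 = on (left end down). It snaps over the middle to either end and stays; about 3 N on the left end flips it.
- rocker_on_end (a point): Where to press: outer end of the left (+y) half of the V-shaped rocker, on its upper face (three ribs). Cover shut: off, this point is 138 mm above the counter; on, the left half lies level at 133 mm, 5 mm above the strip. Rocker 18 mm (x) by 33 mm (y), its middle 12 mm to the right of this point, at [24, 28] mm in the printer's frame; a wide fingertip may overhang its left end.
- feed_key (a joint): Travel of the paper feed key, m: 0 = up, 0.003 = fully down. Springs back; 1.5 N starts it, 4.3 N holds it fully down.
- feed_key_top (a point): Middle of the top of the feed key, a rectangular grey key 17 (x) x 19 mm (y) with a small chevron, on the cover's top 54 mm to the right (-y) of the rocker's middle, at [24, -26] mm in the printer's frame. Cover shut, its top is 134.5 mm above the counter, 6.5 mm above the strip.
- receipt_printer_latch: Blue cover release button, 24 x 18 mm, top 86 mm above the counter, in front of the cover at [-64, -51] mm in the printer's frame. Not to be touched. (The pose given is the printer's origin, not the button's.) It is linked to the hooks and dips by itself as the cover snaps shut.
- spare_roll: spare roll of till paper, white, standing on end, 72 mm across and 79 mm high; origin under its centre. Bystander, loose: leave alone.
- order_pad: blue order pad lying flat, 130 x 79 x 14 mm; origin under its centre. Bystander, loose: leave alone.
- pen: blue pen, 145 mm long, 12 mm thick, lying; origin under its centre. Bystander, loose: leave alone.
- card_terminal_2: hand-held card terminal lying on its back, 169 x 76 x 50 mm; origin under its centre. Bystander, loose: leave alone.
- stapler: red desk stapler, 36 x 135 x 44 mm; origin under its centre. Bystander, loose: leave alone.
- espresso_cup: small patterned cup, 60 x 83 x 52 mm; origin under its centre. Bystander, loose: leave alone.

How it is judged:
By the outcome, as a careful person would: the job done as asked, in the order asked, and still so for the second after the job is handed in, with the robot touching nothing.
It also fails if it takes over 56 s, if anything falls off the work surface, if the arm or the gripper's body presses on something with over 40 N, if the wrist force passes 120 N, or if a joint passes its speed limit or range.

## Working session

There is one attempt and no reset: what is moved stays moved. The work goes in short steps, Python scripts to look and compute and a shell command to move; the robot and the scene stay as the last step left them, time stands still between calls to the robot, and variables do not carry over. Pictures are saved under pics/ and viewed, at most 10 in all, crops included, and the job is handed in when it is done.

```bash
ls; mkdir -p pics; python3 - <<'E'
from station import bot
import cv2,numpy as np
np.set_printoptions(precision=4,suppress=True)
for n in("scene","top"):
    im=bot.snapshot(n); cv2.imwrite(f"pics/{n}0.png",im[:,:,::-1]); c=bot.camera_model(n); print(n,c)
s=bot.sense(); print(s['t'],s['tool_pos'],s['tool_rot'],s['grip_width'],bot.hold_point_z)
E
```

```text
pics
scene {'K': array([[395.2719,   0.    , 254.642 ],
       [  0.    , 395.2719, 196.4943],
       [  0.    ,   0.    ,   1.    ]]), 'position': array([ 0.2746, -0.451 ,  0.9301]), 'attitude': array([[ 0.8536, -0.3965,  0.3378],
       [-0.5209, -0.6445,  0.5598],
       [-0.0042, -0.6538, -0.7567]])}
top {'K': array([[440.9543,   0.    , 252.4938],
       [  0.    , 440.9543, 187.4767],
       [  0.    ,   0.    ,   1.    ]]), 'position': array([0.4075, 0.1511, 1.4353]), 'attitude': array([[-0.0117, -0.9858,  0.1675],
       [-0.9998,  0.0147,  0.0165],
       [-0.0187, -0.1673, -0.9857]])}
0.1 [ 0.3155 -0.6519  0.2303] [[ 0.9001  0.4357 -0.001 ]
 [ 0.4357 -0.9001  0.0018]
 [-0.0001 -0.002  -1.    ]] 0.08537112475333987 0.0187
```

View pics/top0.png

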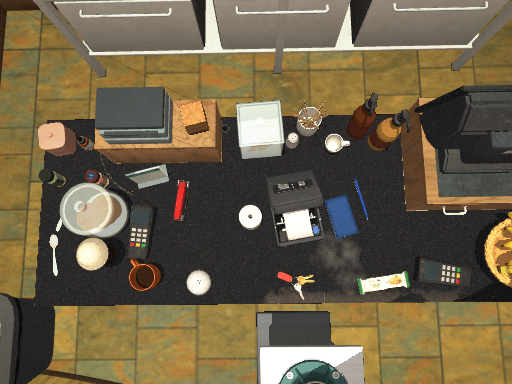

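View pics/scene0.png

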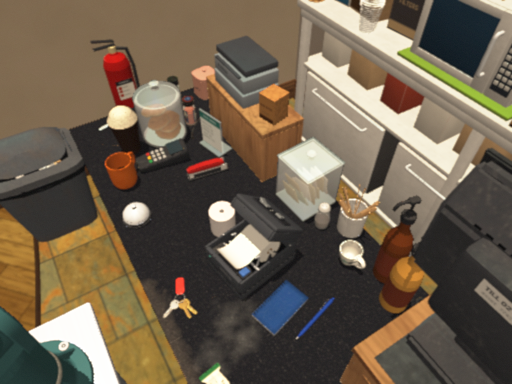

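The top view shows the printer at about (297,210) px with its cover open at (293,188) and the roll at (295,225). The white spare roll is to its left (250,216), and the pad and pen are to its right. I'll enlarge both views.

```bash
python3 - <<'E'
import cv2,numpy as np
a=cv2.imread("pics/top0.png")[160:260,240:340]; b=cv2.imread("pics/scene0.png")[180:300,195:315]
a=cv2.resize(a,(400,400),interpolation=cv2.INTER_CUBIC);b=cv2.resize(b,(400,400),interpolation=cv2.INTER_CUBIC)
im=np.clip(np.hstack([a,b])*1.6,0,255).astype(np.uint8)
cv2.imwrite("pics/crop0.png",im)
E
```

```text
(no output)
```

View pics/crop0.png

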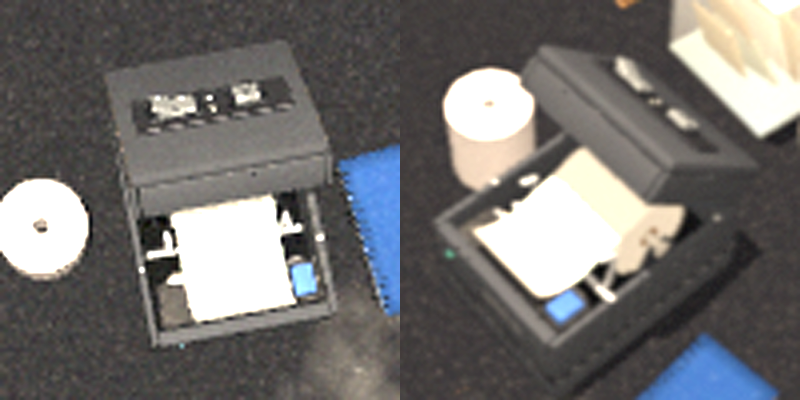

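```bash
cat > h.py <<'E'
import numpy as np,cv2
from station import bot
from scipy.optimize import least_squares
np.set_printoptions(precision=4,suppress=True)
def proj(P,c): 
    q=(np.asarray(P)-c['position'])@c['attitude']; q=q@c['K'].T; return q[:,:2]/q[:,2:]
def ray(uv,c,z):
    d=c['attitude']@np.linalg.solve(c['K'],[uv[0],uv[1],1]); return c['position']+d*(z-c['position'][2])/d[2]
def cov(p,th):  # printer-frame point on shut cover -> opened by th (front edge up)
    h=np.array([.089,0,.088]); v=np.asarray(p)-h; c,s=np.cos(th),np.sin(th)
    return h+np.stack([c*v[:,0]+s*v[:,2],v[:,1],-s*v[:,0]+c*v[:,2]],1)
def world(p,x,y,w):
    c,s=np.cos(w),np.sin(w); return np.asarray(p)@np.array([[c,s,0],[-s,c,0],[0,0,1]])+[x,y,0]
E
python3 - <<'E'
from h import *
T,S=bot.camera_model("top"),bot.camera_model("scene")
C=[[-.043,.073,.125],[-.043,-.073,.125],[.095,.073,.125],[.095,-.073,.125],[.024,.028,.132],[.024,-.026,.1345]]
ct=[[274.25,206.25],[323,198.75],[267,178],[312.5,170.5],[283,185.75],[301.75,183]]
B=[[-.064,-.051,.086]]; bt=[[316,229.75]]; cs=[[264.6,202.5],[279.9,215.4]]; bs=[[244.8,271.8]]
def f(v):
    x,y,w,th=v; c=world(cov(C,th),x,y,w); b=world(B,x,y,w)
    return np.concatenate([proj(c,T)-ct,proj(b,T)-bt,proj(c[4:],S)-cs,proj(b,S)-bs]).ravel()
p=ray([300,210],T,.05); print(p)
r=least_squares(f,[p[0],p[1],0,.9],loss='soft_l1'); print(r.x,r.fun.reshape(-1,2))
x,y,w,th=r.x
print("edge",world(cov([[-.043,0,.125]],th),x,y,w),"rocker/key shut",world([[.024,.04,.138],[.024,-.026,.1345]],x,y,w))
F=proj(world([[-.0955,.073,.09],[-.0955,-.073,.09]],x,y,w),T);print(F)
E
```

```text
[0.5687 0.0254 0.05  ]
[0.5586 0.0419 0.163  0.7427] [[-1.9088 -0.3307]
 [ 0.4217 -1.9086]
 [-1.472  -0.7375]
 [-0.0123 -1.5479]
 [ 0.7932  1.1076]
 [ 0.1711 -0.0381]
 [ 0.209  -0.127 ]
 [-0.2809  1.6308]
 [-0.3919  0.7213]
 [-0.8663 -0.007 ]]
edge [[0.5752 0.0446 0.2045]] rocker/key shut [[0.5758 0.0852 0.138 ]
 [0.5865 0.0201 0.1345]]
[[278.1067 247.0058]
 [325.5809 238.5187]]
```

```bash
cat >> h.py <<'E'
PR=(0.5586,0.0419,0.163)
def go(tw,yaw=None):
    s=bot.sense(); R=s['tool_rot']; d=R.T@(np.asarray(tw)-s['tool_pos'])/.03
    a=np.arctan2(R[1,0],R[0,0]); t=0 if yaw is None else -np.degrees(yaw-a)/6
    print("go",d.round(3),"turn",round(t,2))
E
python3 - <<'E'
from h import *
go([.40,-.30,.28],.163)
E
```

```text
go [ 7.645 -9.334 -1.64 ] turn 2.75
```

```bash
python3 -m pendant '{"translation":[[1,-1.3,-1.64],[7.64,-9.33,-1.64],[7.64,-9.33,-1.64],[7.64,-9.33,-1.64],[7.64,-9.33,-1.64],[7.64,-9.33,-1.64],[7.64,-9.33,-1.64],[7.64,-9.33,-1.64],[7.64,-9.33,-1.64],[7.64,-9.33,-1.64],[7.64,-9.33,-1.64],[7.64,-9.33,-1.64]],"turn":[0.5,2.75,2.75,2.75,2.75,2.75,2.75,2.75,2.75,2.75,2.75,2.75],"gripper":[0,0,0,0,0,0,0,0,0,0,0,0]}' 40
python3 - <<'E'
from h import *
# front corner on cover point (-.028), TCP 11mm behind, 45 mm above
p=cov([[-.028,0,.125]],.742)[0]; print(p)
go(world([[p[0]+.011-.05,0,.28]],*PR)[0],.163)
print(bot.camera_model("wrist"))
E
```

```text
t: 1.3
tool_pos: [0.3996, -0.3024, 0.2803]
tool_rot: [[0.987, 0.159, -0.0], [0.159, -0.987, -0.0], [-0.001, 0.0, -1.0]]
contact_force: [0.4, 0.2, -1.0]
grip_width: 0.0002
grip_force: 0.0
[0.0278 0.     0.1943]
go [  6.685 -10.487   0.004] turn -0.03
{'K': array([[303.5548,   0.    , 253.613 ],
       [  0.    , 303.5548, 191.7412],
       [  0.    ,   0.    ,   1.    ]]), 'mount': array([[-0.0001, -0.96  , -0.28  ,  0.0702],
       [ 1.    , -0.0002,  0.0004, -0.    ],
       [-0.0004, -0.28  ,  0.96  , -0.1425],
       [ 0.    ,  0.    ,  0.    ,  1.    ]])}
```

```bash
python3 -m pendant '{"translation":[[6.68,-10.49,0],[6.68,-10.49,0],[6.68,-10.49,0],[6.68,-10.49,0],[6.68,-10.49,0],[6.68,-10.49,0],[6.68,-10.49,0],[6.68,-10.49,0],[6.68,-10.49,0],[6.68,-10.49,0],[6.68,-10.49,0]],"turn":[0,0,0,0,0,0,0,0,0,0,0],"gripper":[0,0,0,0,0,0,0,0,0,0,0]}'
cat >> h.py <<'E'
def wcam(s):
    c=bot.camera_model("wrist"); M=c['mount']; R=s['tool_rot']
    return dict(K=c['K'],position=s['tool_pos']+R@M[:3,3],attitude=R@M[:3,:3])
E
python3 - <<'E'
from h import *
s=bot.sense(); im=bot.snapshot("wrist"); C=wcam(s)
b=np.clip(im[:,:,::-1]*1.6,0,255).astype(np.uint8)
for th in(.65,.742,.83):
    P=world(cov([[-.043,.073,.125],[-.043,-.073,.125],[.024,.028,.132],[.024,-.026,.1345]],th),*PR)
    for q in proj(P,C): 
        print(th,q)
        cv2.circle(b,tuple(int(v) for v in q),2,(0,255*(th>.7),255*(th<.8)),-1)
cv2.imwrite("pics/w1.png",b)
E
```

```text
t: 2.4
tool_pos: [0.5466, 0.0397, 0.2801]
tool_rot: [[0.987, 0.159, -0.001], [0.159, -0.987, -0.001], [-0.001, 0.001, -1.0]]
contact_force: [-0.7, 0.0, -0.1]
grip_width: -0.0002
grip_force: 0.0
0.65 [156.9524 174.2988]
0.65 [349.0511 173.5005]
0.65 [218.4526  95.6512]
0.65 [284.8167  93.3646]
0.742 [152.6368 162.5768]
0.742 [353.2295 161.7459]
0.742 [217.8664  86.5514]
0.742 [285.2717  83.9176]
0.83 [148.4897 149.3352]
0.83 [357.2283 148.4737]
0.83 [217.3674  77.4403]
0.83 [285.6436  74.4935]
```

View pics/w1.png

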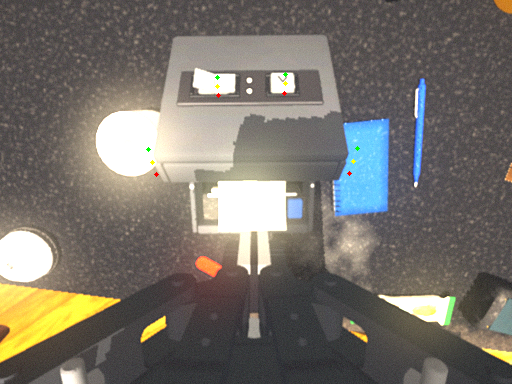

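The wrist view shows the cover's front edge from about (160,162) to (343,167), the rocker at (216,84), the key at (282,83) and the blue button at (294,208). I'll refit with these points.

```bash
python3 - <<'E'
from h import *
T,S,W=bot.camera_model("top"),bot.camera_model("scene"),wcam(bot.sense())
C=[[-.043,.073,.125],[-.043,-.073,.125],[.095,.073,.125],[.095,-.073,.125],[.024,.028,.132],[.024,-.026,.1345]]
ct=[[274.25,206.25],[323,198.75],[267,178],[312.5,170.5],[283,185.75],[301.75,183]]
cw=[[160,162],[343,167],[173,37],[329,37],[216,84],[282,83]]
B=[[-.064,-.051,.086]]; bt=[[316,229.75]]; cs=[[264.6,202.5],[279.9,215.4]]; bs=[[244.8,271.8]]; bw=[[294,208]]
def f(v,o=0):
    x,y,w,th=v; c=world(cov(C,th),x,y,w); b=world(B,x,y,w)
    a=[proj(c,W)-cw,proj(b,W)-bw]
    if not o: a+=[proj(c,T)-ct,proj(b,T)-bt,proj(c[4:],S)-cs,proj(b,S)-bs]
    return np.concatenate(a).ravel()
for o in(0,1):
    r=least_squares(f,[.5586,.0419,.16,.74],loss='soft_l1',args=(o,)); print(r.x,r.fun.reshape(-1,2)[:7].tolist())
E
```

```text
[0.5586 0.0443 0.1519 0.7312] [[-9.925758471811662, 0.3244547007881806], [6.719918196808521, -3.3612605965933255], [-0.3681201678551247, -2.759998470243225], [1.0346233237509637, -1.5067186355756732], [-0.02158254825695849, 2.6321367354286735], [1.2868867877938328, 1.803880701112206], [0.07825465792200248, 2.8187563840262726]]
[0.5596 0.0452 0.1454 0.7149] [[-10.291212977731533, 0.4850170729964418], [5.097873112339528, -1.935850433154826], [-0.6002912764378436, -4.227731085774835], [1.152620655604494, -1.8327817716182864], [-0.3929349134983511, 2.6650601509961973], [0.8252058706803496, 2.3441105666456394], [-0.9178459116474187, 2.2378162575438125]]
```

```bash
sed -i 's/^PR=.*/PR=(0.559,0.0445,0.152)/' h.py; python3 - <<'E'
from h import *
for th in(.95,.8,.7,.6,.5,.4,.3,.2,.12,.06,0,-.03):
    p=cov([[-.028,0,.125]],th)[0]; print(th,p,end=' '); go(world([[p[0]+.011,0,p[2]]],*PR)[0],.152)
E
```

```text
0.95 [0.051  0.     0.2047] go [ 2.507 -0.079  2.515] turn 0.07
0.8 [0.034  0.     0.1977] go [ 1.94  -0.083  2.749] turn 0.07
0.7 [0.0233 0.     0.1917] go [ 1.584 -0.086  2.95 ] turn 0.07
0.6 [0.0133 0.     0.1846] go [ 1.25  -0.089  3.186] turn 0.07
0.5 [0.0041 0.     0.1766] go [ 0.942 -0.091  3.455] turn 0.07
0.4 [-0.0044  0.      0.1676] go [ 0.662 -0.093  3.752] turn 0.07
0.3 [-0.0118  0.      0.1579] go [ 0.412 -0.095  4.076] turn 0.07
0.2 [-0.0183  0.      0.1475] go [ 0.197 -0.097  4.424] turn 0.07
0.12 [-0.0227  0.      0.1387] go [ 0.05  -0.098  4.716] turn 0.07
0.06 [-0.0256  0.      0.1319] go [-0.044 -0.099  4.943] turn 0.07
0 [-0.028  0.     0.125] go [-0.125 -0.1    5.174] turn 0.07
-0.03 [-0.0291  0.      0.1215] go [-0.16  -0.101  5.292] turn 0.07
```

```bash
python3 -m pendant '{"translation":[[1.4,-0.08,0],[2.5,-0.08,0.5],[2.5,-0.08,1.8],[2.5,-0.08,2.5],[2.2,-0.08,2.63],[1.94,-0.08,2.75],[1.76,-0.08,2.85],[1.58,-0.09,2.95],[1.42,-0.09,3.06],[1.25,-0.09,3.19],[1.1,-0.09,3.32],[0.94,-0.09,3.45]],"turn":[0,0.07,0.07,0.07,0.07,0.07,0.07,0.07,0.07,0.07,0.07,0.07],"gripper":[0,0,0,0,0,0,0,0,0,0,0,0]}'
python3 - <<'E'
from h import *
s=bot.sense();im=bot.snapshot("wrist");b=np.clip(im[:,:,::-1]*1.6,0,255).astype(np.uint8)
cv2.imwrite("pics/w2.png",b)
for th in(.5,.4,.3,.2,.12,.06,0,-.03):
    p=cov([[-.028,0,.125]],th)[0]; go(world([[p[0]+.011,0,p[2]]],*PR)[0],.152)
E
```

```text
t: 3.65
tool_pos: [0.5739, 0.0495, 0.1767]
tool_rot: [[0.988, 0.155, 0.0], [0.155, -0.988, 0.0], [0.0, -0.0, -1.0]]
contact_force: [0.3, 0.4, 0.7]
grip_width: 0.0005
grip_force: 0.2
go [ 0.037  0.089 -0.022] turn 0.03
go [-0.243  0.088  0.276] turn 0.03
go [-0.492  0.087  0.601] turn 0.03
go [-0.707  0.087  0.949] turn 0.03
go [-0.853  0.086  1.241] turn 0.03
go [-0.947  0.086  1.468] turn 0.03
go [-1.028  0.085  1.7  ] turn 0.03
go [-1.062  0.085  1.817] turn 0.03
```

View pics/w2.png

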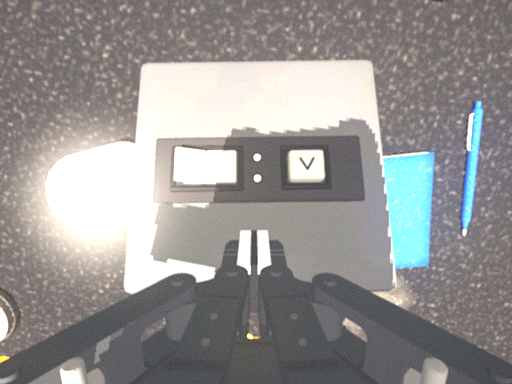

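The fingertips at (255,235) px are on the bare front part of the cover, with the strip behind them at y≈170. I'll continue along the arc.

```bash
python3 -m pendant '{"translation":[[-0.12,0.09,0.14],[-0.25,0.09,0.28],[-0.37,0.09,0.44],[-0.49,0.09,0.6],[-0.6,0.09,0.77],[-0.71,0.09,0.95],[-0.79,0.09,1.1],[-0.85,0.09,1.24],[-0.9,0.09,1.36]],"turn":[0,0,0,0,0,0,0,0,0],"gripper":[0,0,0,0,0,0,0,0,0]}'
python3 -m pendant '{"translation":[[-0.03,0,0.1],[-0.06,0,0.2],[-0.08,0,0.3]],"turn":[0,0,0],"gripper":[0,0,0]}'
```

```text
t: 4.6
tool_pos: [0.5479, 0.0427, 0.1358]
tool_rot: [[0.988, 0.155, -0.0], [0.155, -0.988, 0.0], [-0.0, -0.0, -1.0]]
contact_force: [-0.4, -0.8, 0.6]
grip_width: 0.0004
grip_force: 0.6
t: 4.9
tool_pos: [0.5459, 0.0423, 0.1274]
tool_rot: [[0.988, 0.155, 0.001], [0.155, -0.988, 0.0], [0.001, 0.0, -1.0]]
contact_force: [-0.4, 0.0, 0.2]
grip_width: 0.0004
grip_force: 0.0
```

```bash
python3 -m pendant '{"translation":[[0,0,0.05],[0,0,0.1],[0,0,0.15]],"turn":[0,0,0],"gripper":[0,0,0]}'; python3 -m pendant '{"translation":[[0,0,0.04],[0,0,0.08]],"turn":[0,0],"gripper":[0,0]}'
```

```text
t: 5.2
tool_pos: [0.5456, 0.0423, 0.1251]
tool_rot: [[0.988, 0.155, -0.001], [0.155, -0.988, -0.001], [-0.001, 0.0, -1.0]]
contact_force: [-9.2, -1.7, 33.7]
grip_width: 0.0002
grip_force: 16.7
t: 5.4
tool_pos: [0.5457, 0.0422, 0.1248]
tool_rot: [[0.988, 0.154, -0.001], [0.154, -0.988, -0.001], [-0.001, 0.001, -1.0]]
contact_force: [-12.1, -0.8, 47.6]
grip_width: -0.0
grip_force: 24.1
```

```bash
python3 -m pendant '{"translation":[[0,0,-0.5],[0,0,-1.2],[0,0,-1.8],[0,0,-1.8]],"turn":[0,0,0,0],"gripper":[0,0,0,0]}'
python3 - <<'E'
from h import *
s=bot.sense();im=bot.snapshot("wrist");b=np.clip(im[:,:,::-1]*1.2,0,255).astype(np.uint8)
C=wcam(s)
P=world([[.024,.04,.138],[.024,-.026,.1345],[-.043,.073,.125],[-.043,-.073,.125]],*PR);print(proj(P,C))
for q in proj(P,C): cv2.circle(b,tuple(int(v) for v in q),2,(0,0,255),-1)
cv2.imwrite("pics/w3.png",b)
E
```

```text
t: 5.8
tool_pos: [0.5477, 0.0425, 0.1763]
tool_rot: [[0.988, 0.155, 0.005], [0.155, -0.988, 0.001], [0.005, 0.0, -1.0]]
contact_force: [0.0, -0.4, 0.3]
grip_width: -0.0005
grip_force: 0.0
[[187.1355 163.1465]
 [295.5301 162.4344]
 [149.6586 253.285 ]
 [356.3092 253.8456]]
```

View pics/w3.png

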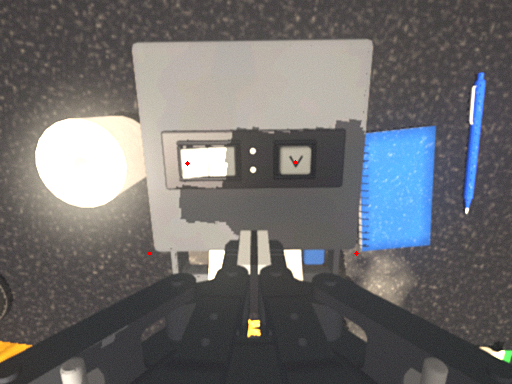

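```bash
python3 - <<'E'
from h import *
go(world([[.024,.041,.150]],*PR)[0],.152);go(world([[.024,.041,.132]],*PR)[0],.152)
E
```

```text
go [ 1.219 -1.37   0.838] turn 0.03
go [ 1.217 -1.37   1.438] turn 0.03
```

```bash
python3 -m pendant '{"translation":[[0.6,-0.7,0],[1.22,-1.37,0],[1.22,-1.37,0.4],[1.22,-1.37,0.85],[1.22,-1.37,0.95],[1.22,-1.37,1.05],[1.22,-1.37,1.15]],"turn":[0,0,0,0,0,0,0],"gripper":[0,0,0,0,0,0,0]}'
python3 -m pendant '{"translation":[[0,0,0.07],[0,0,0.14],[0,0,0.21]],"turn":[0,0,0],"gripper":[0,0,0]}'
python3 -m pendant '{"translation":[[0,0,0.05],[0,0,0.1]],"turn":[0,0],"gripper":[0,0]}'
```

```text
t: 6.55
tool_pos: [0.575, 0.0875, 0.1393]
tool_rot: [[0.988, 0.154, -0.001], [0.154, -0.988, -0.001], [-0.001, 0.0, -1.0]]
contact_force: [-1.1, 0.3, 1.7]
grip_width: -0.0002
grip_force: 0.9
t: 6.85
tool_pos: [0.5759, 0.0885, 0.1336]
tool_rot: [[0.988, 0.155, 0.001], [0.155, -0.988, 0.0], [0.001, -0.0, -1.0]]
contact_force: [1.5, -0.2, -0.1]
grip_width: 0.0
grip_force: 0.0
t: 7.05
tool_pos: [0.5759, 0.0885, 0.1327]
tool_rot: [[0.988, 0.155, 0.0], [0.155, -0.988, -0.0], [0.0, 0.0, -1.0]]
contact_force: [-5.3, -1.4, 24.3]
grip_width: 0.0004
grip_force: 12.3
```

```bash
python3 -m pendant '{"translation":[[0,0,-0.5],[0,0,-1.0],[-0.9,0.5,-1.3],[-1.8,1.3,-1.5],[-1.8,1.3,-1.5]],"turn":[0,0,0,0,0],"gripper":[0,0,0,0,0]}'
python3 - <<'E'
from h import *
im=bot.snapshot("wrist")[90:290,110:410,::-1]
cv2.imwrite("pics/w4.png",cv2.resize(np.clip(im*.8,0,255).astype(np.uint8),None,fx=2.5,fy=2.5))
go(world([[.024,-.026,.150]],*PR)[0],.152);go(world([[.024,-.026,.1305]],*PR)[0],.152)
E
```

```text
t: 7.55
tool_pos: [0.5245, 0.037, 0.1757]
tool_rot: [[0.989, 0.15, -0.003], [0.15, -0.989, -0.003], [-0.004, 0.003, -1.0]]
contact_force: [-0.4, -0.0, -0.4]
grip_width: -0.0
grip_force: 0.0
go [1.891 0.854 0.86 ] turn -0.0
go [1.892 0.854 1.51 ] turn -0.0
```

View pics/w4.png

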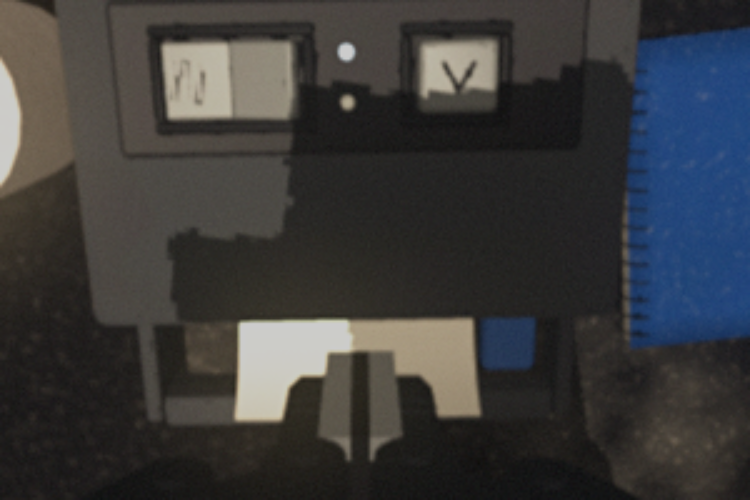

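The rocker has flipped: its left half now lies level with the ribs visible, at (185,85) in the crop. Next is the feed key.

```bash
python3 -m pendant '{"translation":[[0.9,0.4,0],[1.89,0.85,0],[1.89,0.85,0.4],[1.89,0.85,0.9],[1.89,0.85,1.15],[1.89,0.85,1.3],[1.89,0.85,1.4],[1.89,0.85,1.5]],"turn":[0,0,0,0,0,0,0,0],"gripper":[0,0,0,0,0,0,0,0]}'
```

```text
t: 8.4
tool_pos: [0.5876, 0.0259, 0.1312]
tool_rot: [[0.988, 0.155, -0.001], [0.155, -0.988, 0.0], [-0.001, -0.0, -1.0]]
contact_force: [-6.7, 0.1, 24.2]
grip_width: -0.0002
grip_force: 12.4
```

```bash
python3 -m pendant '{"translation":[[0,0,0],[0,0,0],[0,0,0],[0,0,0],[0,0,0],[0,0,0],[0,0,0],[0,0,0],[0,0,0],[0,0,0],[0,0,0],[0,0,0]],"turn":[0,0,0,0,0,0,0,0,0,0,0,0],"gripper":[0,0,0,0,0,0,0,0,0,0,0,0]}'
python3 -m pendant '{"translation":[[0,0,0],[0,0,0],[0,0,0],[0,0,0],[0,0,-0.5],[0,0,-1.0],[-0.9,0,-1.5],[-1.9,0,-1.7],[-1.9,0,-1.7],[-1.9,0,-1.7]],"turn":[0,0,0,0,0,0,0,0,0,0],"gripper":[0,0,0,0,0,0,0,0,0,0]}'
python3 - <<'E'
from h import *
im=bot.snapshot("wrist")[40:340,60:460,::-1]
cv2.imwrite("pics/w5.png",cv2.resize(np.clip(im*.8,0,255).astype(np.uint8),None,fx=2,fy=2))
E
```

```text
t: 9.6
tool_pos: [0.5876, 0.0259, 0.1317]
tool_rot: [[0.988, 0.155, -0.001], [0.155, -0.988, 0.0], [-0.0, -0.0, -1.0]]
contact_force: [-2.8, 0.7, 6.8]
grip_width: 0.0001
grip_force: 3.5
t: 10.6
tool_pos: [0.532, 0.0163, 0.1822]
tool_rot: [[0.988, 0.155, 0.002], [0.155, -0.988, 0.0], [0.002, 0.0, -1.0]]
contact_force: [0.3, 0.5, 0.2]
grip_width: 0.0
grip_force: 0.0
```

View pics/w5.png

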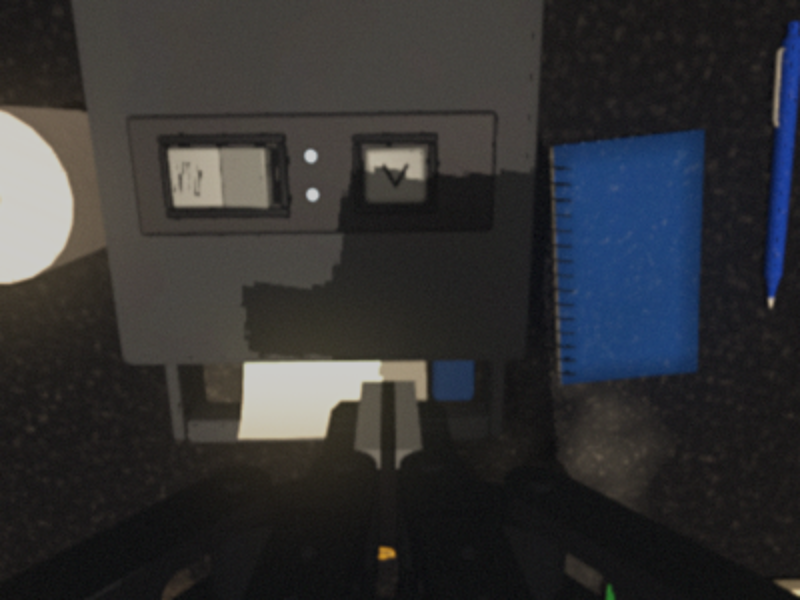

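The cover is shut, the rocker is on (ribbed left half level) and the key is back up. The pad, pen and roll are where they were. The fingers are clear, so I'm handing in.

```bash
python3 -m pendant '{"translation":[[0,0,-1],[0,0,-2],[0,0,-2],[0,0,-2]],"turn":[0,0,0,0],"gripper":[0,0,0,0]}'; python3 -c "
from station import bot
print(bot.close_job())"
```

```text
t: 11.05
tool_pos: [0.5333, 0.0167, 0.242]
tool_rot: [[0.988, 0.155, 0.002], [0.155, -0.988, 0.0], [0.002, 0.0, -1.0]]
contact_force: [-0.1, -0.7, -0.5]
grip_width: -0.0002
grip_force: 0.0
the job is handed in; nothing more can be done
None
```

I pushed the cover fully shut, flipped the rocker on, then held the feed key down for at least 1.2 s and let it go, handing in at about 11 s; the hand-in gave no verdict, and I judged the key fully down from fingertip height and force alone.

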